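# Check the brightness of a slide-viewing light box with a contact light meter

## Robot

A 6-joint arm with a two-finger parallel gripper is mounted at the origin on the work surface. World frame = base frame: x ahead of the robot, y to its left, z up, the work surface at z = 0. Lengths are in m, angles in rad, forces in N, time in s.
With the tool pointing down it reaches from about 0.225 to 0.725 m from the base axis. Payload 3.1 kg.
Tool frame: the origin (TCP) lies at the very end of the fingers, on their centre line; the grasp point (between the pads) lies 19 mm behind it (robot.grip_depth is the distance from the TCP to the grasp point, in m); x points along the fingers, y is the direction in which the jaws open and shut, and the axes are right-handed (so a half turn about x gives the same grasp; the last joint's range is limited). The gripper opens to 85 mm and grips with 20 to 120 N. Pads are 22 mm wide; open, the fingers measure 114 mm over their backs; the gripper's body (76 mm by 85 mm) begins 54 mm behind the grasp point. The pads swing forward as they close: fully open they stand 13 mm farther back than shut.
Start: joints at [1.001, 0.048, 0.099, 1.622, 0, 1.443], TCP at [0.224, 0.475, 0.231] pointing down, gripper open.
Joint ranges: [-2.91, 2.91], [-0.99, 1.94], [-1.21, 1.42], [-2.12, 2.29], [-1.49, 1.47], [-3.14, 3.14]. Speed limits (rad/s): [2.79, 2.79, 3.14, 3.14, 3.14, 3.14].

## Interface

Orientations are given as a unit quaternion [w, x, y, z].
In Python, from station import robot, imaging gives the robot as it stands.
- The arm moves only by the tool arm_command, never from a script. Its argument "rows" is one flat list of numbers, 4 for each row, row after row: the shift along the tool's x, y, z in cm, then the turn about the tool's x in rad. A call has exactly 10 rows; each row shifts and turns the pose as measured when the row begins, along the tool's axes as they then stand; what a row does not reach is not made up. A row lasts 1/8 s, in which the tool goes at most 62.5 mm and 10.7 degrees, less where a joint would pass 70% of its speed; a pose out of reach is approached as far as the arm can. A call is refused whole if a number of a shift passes 6.25 or a number of a turn 0.188, either way. A call with a gripper value outside its range is refused whole. "hand" is the opening, from -1 (shut) to 1 (fully open), so that 0 is half open, set as the call begins (left out, the last holds). The fingers move at their own pace and stop on an object; "newtons" is the grip in N (left out, the last holds). Time passes only in rows, so rows that do not move let the fingers close, or fill a call up. It gives the time, the measured TCP pose, the force and the opening at its end, in the units of the state.
- robot.get_obs(): the state, without advancing time (a new reading comes with each control period).
- imaging.read_camera(name): name is "side" or "top"; returns (picture, depth): 420x560x3 uint8, red, green, blue; 420x560 float32, m along the optical axis (not along the pixel's ray), 0 where there is no reading.
- imaging.calibration(name): a dict with "fx", "fy", "cx", "cy" (pixels), "k1" (the pictures are not rectified: a ray, as slopes to the right and down, at radius r is drawn at 1 + k1 r^2 times it, then the intrinsics apply), "rvec" (rotation vector, rad) and "tvec" (3), from world to camera coordinates, as OpenCV has them. Camera axes: x right, y down, z forward; pixel columns grow to the right and rows downward; lengths in m; the calibration is good to about 2 mm. A picture is of the moment at which its call begins. calibration takes no time and is no camera call.
- robot.close_job(): hands the job in, once; it reports no verdict.
The state is a dict: "clock": time; "qpos": joint angles; "qvel": joint speeds; "joint_torque": joint torques, N m; "ee_pos": TCP position; "orientation": TCP orientation; "force": force on the tool from outside, world axes, zero at the start; "ft_torque": the same for the moment, N m; "gripper_width": finger opening in m.
Only numpy, scipy, OpenCV 4.12 (cv2) and the standard library are available. Lean on these libraries where they do the work, as an engineer would, in place of code of your own. Each camera call takes 0.05 s, during which the arm holds its last target.

## Task

Switch on the sloping slide-viewing light box by pressing the round push head near the low end of its control pod right down to its stop and letting it spring back up. Then lift the contact light meter out of its dock and hold it against the light box's screen: nose wholly inside the printed ring, square to the sloping screen, pressed gently so that the sprung rubber shroud at its nose is about half way in, neither barely touching nor bottomed. Keep it there for about three seconds while the reading settles, finish still holding it there, and leave the other things on the bench where they are.

Things in the scene. Friction and masses are not known exactly. Their poses are not given: they have to be found in the camera images.
- lightbox: Fixed white wedge light box. Origin on the bench under the middle of its 200 (x) x 250 (y) mm screen part, whose top slopes up 15 degrees to +x, 40 mm high at the low -x edge, 94 mm at the high edge; rigid white screen 170 x 220 mm, 4 mm proud, slide outlines below, 6 mm stop bar at its low edge. Flat control pod on its -y side (y -190 to -125 mm, 50 mm high) with push head and dimmer knob
- push_top (a point): Centre of the top of the round black push head (plunger switch) on the control pod, nearer the pod's low -x end: 26 mm across, top 74 mm above the bench, 12 mm above its steel collar (42 mm across); pressed straight down. The fixed grey dimmer knob, 26 mm across and 15 mm high, is 85 mm farther to +x. Axes as the light box's
- push (a joint): Travel of the push head in m: 0 up, 0.008 fully down at its stop. Spring: 1.8 N to start it, 6 N fully down; it comes back up by itself
- ring (a point): Centre of the printed black ring (50 mm inside, 54 mm outside, small cross in the middle) on the screen's surface, on its upper half, anywhere along its width. z points out of the screen, square to it (15 degrees off vertical, leaning to the light box's low edge); x points up the slope
- dock: Fixed black dock in which the meter stands: base 90 x 84 x 12 mm, round socket wall 60 mm across outside, 41 mm inside, up to 24 mm above the bench. Origin under its centre
- meter_mid (a point): Middle of the light meter's handle, to grip it: 80 mm from the nose tip. z points up the handle. The meter stands upright in the dock, nose tip down on the socket's floor 12 mm above the bench; 110 mm long, 0.11 kg. Handle: flat-sided grey case 26 mm (its x) x 36 mm (its y), 46 to 102 mm from the nose tip, display on its -x side; narrow black cap above, round collar 38 mm across below, then the shroud
- meter_nose (a point): Centre of the meter's flat nose tip, the end of the rubber shroud (36 mm across); it slides with the shroud. z points along the meter towards the handle
- shroud (a joint): How far the sprung shroud is pushed into the meter, in m: 0 fully out, 0.008 bottomed. Spring: 1.5 N to start it, 3.1 N half way (0.004), 4.7 N at the end; the meter's own weight does not push it in
- dropper: Bystander, leave alone: amber dropper bottle with a rubber teat, 34 mm across, 86 mm tall. Origin under its centre
- reagent: Bystander, leave alone: small capped bottle, 40 mm across, 85 mm tall. Origin under its centre
- loupe: Bystander, leave alone: small round stand magnifier, 42 mm across, 34 mm tall. Origin under its centre
- tally: Bystander, leave alone: round steel tally counter, 48 mm across, 32 mm tall. Origin under its centre
- marker: Bystander, leave alone: marker pen lying flat along its x, 135 mm long, 18 mm high. Origin under its centre
Mind the look-alikes: they are no part of the job. What is shaped like the part that bears meter_mid but blue, pink or turquoise is not meant.

How it is judged:
By the outcome, as a careful person would: the job done as asked, in the order asked, and still so for the second after the job is handed in, while the arm keeps its last pose, push and grip.
It also fails if it takes over 54 s, if anything falls off the work surface, if the arm or the gripper's body presses on something with over 40 N, if the wrist force passes 120 N, or if a joint passes its speed limit or range.

## Working session

There is one attempt and no reset: what is moved stays moved. The work goes in short steps, Python scripts to look and compute and a tool call to move; the robot and the scene stay as the last step left them, time stands still between calls to the robot, and variables do not carry over. Pictures are saved under pics/ and viewed, and the job is handed in when it is done.

Besides the shell and the picture viewer there is one more tool, called as name(argument=value, ...) on one line, values as JSON. arm_command: Moves the arm, as the interface text tells. Its arguments: {"type":"object","properties":{"rows":{"type":"array","items":{"type":"number"}},"hand":{"type":"number"},"newtons":{"type":"number"}},"required":["rows"]}

```bash
ls; mkdir -p pics
python3 - <<'E'
from station import robot, imaging
import cv2, numpy as np
print(robot.get_obs())
for n in ("side","top"):
    p,d=imaging.read_camera(n); c=imaging.calibration(n); print(n,c)
    cv2.imwrite(f"pics/{n}0.png",p[:,:,::-1]); np.savez(f"{n}0.npz",p=p,d=d)
E
```

```text
pics
{'clock': 0.0, 'qpos': array([ 1.00119313e+00,  4.87629275e-02,  9.75445426e-02,  1.62199843e+00,
       -2.22823729e-05,  1.44295035e+00]), 'qvel': array([ 2.89177535e-03,  1.33665887e-03, -1.26644922e-04,  8.68194980e-05,
       -7.50177854e-05,  1.17854093e-04]), 'joint_torque': array([-1.28375996e-03, -3.38778949e+01,  3.20016325e+01,  2.02201609e-02,
       -2.14488332e-04, -3.32090366e-06]), 'ee_pos': array([0.22414964, 0.47404735, 0.23008412]), 'orientation': array([ 0.68964234,  0.15411081,  0.69021237, -0.15572472]), 'force': array([ 0.48694818,  0.23867427, -0.12206604]), 'ft_torque': array([-0.01618279, -0.00512378,  0.00546639]), 'gripper_width': 0.08518768032891533}
side {'fx': 451.3399783010172, 'fy': 451.3399783010172, 'cx': 282.8353170328937, 'cy': 207.57380275138655, 'k1': -0.09960298994558119, 'rvec': array([ 2.19174608, -0.21413899,  0.10233777]), 'tvec': array([-0.49769354,  0.15850496,  0.97324989])}
top {'fx': 420.27943271957275, 'fy': 420.27943271957275, 'cx': 283.710240841084, 'cy': 214.3988816681686, 'k1': -0.029359040478805557, 'rvec': array([ 2.14912192, -2.18113191,  0.11632373]), 'tvec': array([0.05111722, 0.50965787, 1.08696597])}
```

View pics/side0.png

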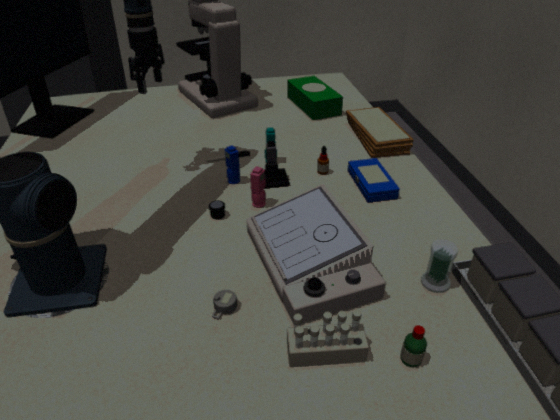

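View pics/top0.png

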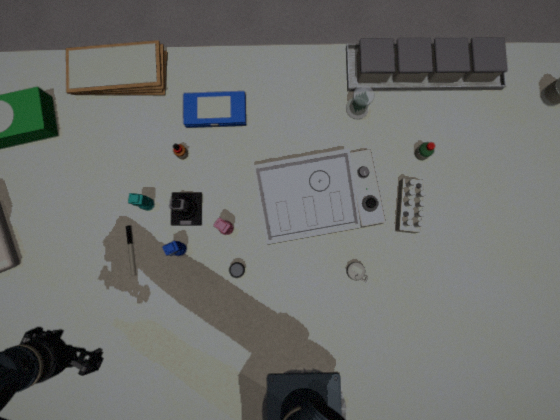

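```bash
cat > h.py <<'E'
import numpy as np, cv2
from station import robot, imaging
def cal(n):
    c=imaging.calibration(n); R=cv2.Rodrigues(c['rvec'])[0]
    K=np.array([[c['fx'],0,c['cx']],[0,c['fy'],c['cy']],[0,0,1]]); D=np.array([c['k1'],0,0,0,0.])
    return K,D,R,c['tvec'],c['rvec']
def cloud(n,d):
    K,D,R,t,_=cal(n); h,w=d.shape
    uv=np.stack(np.meshgrid(np.arange(w),np.arange(h)),-1).reshape(-1,1,2).astype(float)
    s=cv2.undistortPoints(uv,K,D).reshape(-1,2)
    P=np.c_[s,np.ones(len(s))]*d.reshape(-1,1)
    W=(P-t)@R; W[d.reshape(-1)<=0]=np.nan
    return W.reshape(h,w,3)
def proj(n,X):
    K,D,R,t,rv=cal(n); return cv2.projectPoints(np.atleast_2d(np.float64(X)),rv,t,K,D)[0].reshape(-1,2)
def onplane(n,uv,p0,nrm):
    K,D,R,t,_=cal(n); s=cv2.undistortPoints(np.float64(uv).reshape(-1,1,2),K,D).reshape(-1,2)
    r=np.c_[s,np.ones(len(s))]@R; o=-R.T@t
    k=((p0-o)@nrm)/(r@nrm); return o+r*k[:,None]
E
python3 - <<'E'
from h import *
S=np.load("side0.npz");T=np.load("top0.npz")
a=cv2.resize(S['p'][110:320,190:400],None,fx=2.8,fy=2.8,interpolation=cv2.INTER_CUBIC)
b=cv2.resize(T['p'][130:260,100:400],None,fx=2.6,fy=2.6,interpolation=cv2.INTER_CUBIC)
g=lambda x:np.uint8(255*(x/255)**.6)
cv2.imwrite("pics/sz.png",g(a)[:,:,::-1]);cv2.imwrite("pics/tz.png",g(b)[:,:,::-1])
W=cloud('top',T['d']);V=cloud('side',S['d'])
for nm,(u,v) in dict(ring=(319,181),push=(370,202),knob=(363,172),meter=(181,203),pod=(366,187),bench=(250,300)).items(): print(nm,W[v,u].round(4))
for nm,(u,v) in dict(ring=(325,233),push=(315,284),knob=(353,276),meter=(270,147),turq=(270,132)).items(): print(nm,V[v,u].round(4))
E
```

```text
ring [ 0.5889 -0.0476  0.0805]
push [ 0.5338 -0.177   0.0742]
knob [ 0.6137 -0.1635  0.0659]
meter [0.533  0.2958 0.1132]
pod [ 0.5763 -0.1723  0.0537]
bench [0.2855 0.1366 0.0013]
ring [ 0.5897 -0.0535  0.0816]
push [ 0.5331 -0.1897  0.074 ]
knob [ 0.6147 -0.1752  0.0652]
meter [0.5287 0.2891 0.1157]
turq [0.5484 0.4067 0.101 ]
```

View pics/sz.png

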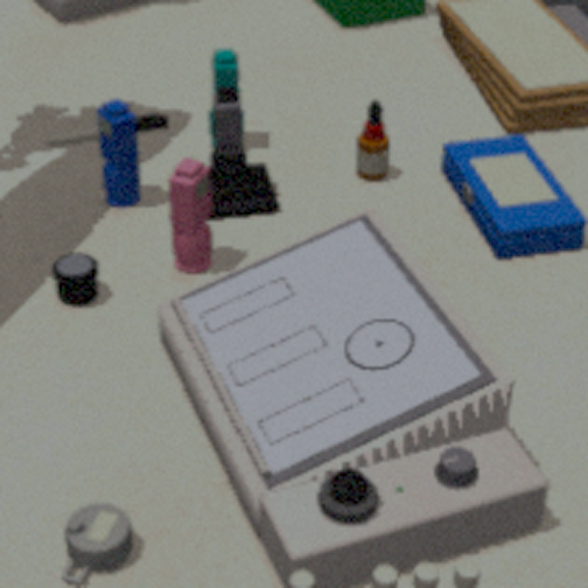

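View pics/tz.png

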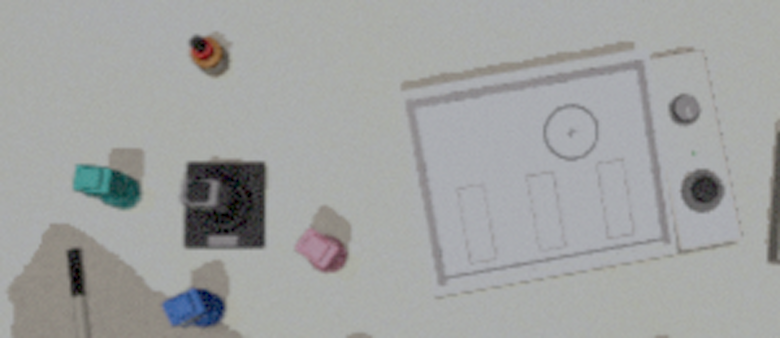

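```bash
cat > m.py <<'E'
from h import *
from scipy.optimize import least_squares
S=np.load("side0.npz");T=np.load("top0.npz")
for n,D in (('top',T),('side',S)):
    W=cloud(n,D['d'])
    def sel(c,r,z0,z1):
        m=(np.hypot(W[...,0]-c[0],W[...,1]-c[1])<r)&(W[...,2]>z0)&(W[...,2]<z1); return W[m],m
    P,m=sel((.534,-.182),.03,.068,.08); mid=lambda P:(P[:,:2].max(0)+P[:,:2].min(0))/2
    print(n,'push',len(P),P.mean(0).round(4),mid(P).round(4),np.ptp(P[:,:2],axis=0).round(3))
    P,m=sel((.614,-.17),.03,.058,.072); print('knob',len(P),P.mean(0).round(4),mid(P).round(4),np.ptp(P[:,:2],axis=0).round(3))
    for z in range(30,125,10):
        P,m=sel((.53,.29),.04,z/1e3,z/1e3+.01)
        if len(P): print(' meter',z,len(P),P.mean(0).round(4),P.min(0).round(3),P.max(0).round(3))
    P,m=sel((.53,.285),.06,.008,.02); print('dockbase',len(P),P.mean(0).round(4),P.min(0).round(3),P.max(0).round(3))
    # screen plane
    P,m=sel((.55,-.03),.07,.03,.12)
    c=np.median(P,0); A=P-c; 
    for _ in range(3):
        u,s,vt=np.linalg.svd(A-A.mean(0),full_matrices=False); nn=vt[2]*np.sign(vt[2,2]); r=(A-A.mean(0))@nn; A=A[abs(r)<.004]
    print('plane n',nn.round(4),'tilt',np.degrees(np.arccos(nn[2])),'yaw',np.degrees(np.arctan2(-nn[1],-nn[0])),'p',(c+A.mean(0)).round(4))
E
python3 m.py
```

```text
top push 81 [ 0.5326 -0.1789  0.0729] [ 0.533  -0.1794] [0.024 0.024]
knob 78 [ 0.6164 -0.1653  0.0638] [ 0.6163 -0.1656] [0.024 0.024]
 meter 30 17 [0.5261 0.2959 0.0348] [0.514 0.29  0.03 ] [0.547 0.314 0.04 ]
 meter 40 19 [0.5223 0.3003 0.0469] [0.513 0.291 0.041] [0.539 0.323 0.05 ]
 meter 50 19 [0.5207 0.3057 0.0537] [0.515 0.29  0.05 ] [0.536 0.321 0.059]
 meter 60 10 [0.5253 0.2943 0.0654] [0.518 0.29  0.06 ] [0.54  0.311 0.069]
 meter 70 13 [0.5278 0.2947 0.0747] [0.517 0.29  0.07 ] [0.541 0.326 0.079]
 meter 80 16 [0.5256 0.2992 0.084 ] [0.517 0.29  0.08 ] [0.542 0.321 0.089]
 meter 90 15 [0.5253 0.2952 0.0948] [0.518 0.29  0.091] [0.54  0.307 0.099]
 meter 100 19 [0.5259 0.2981 0.1067] [0.519 0.29  0.1  ] [0.541 0.327 0.11 ]
 meter 110 102 [0.5312 0.3075 0.1145] [0.518 0.291 0.11 ] [0.546 0.326 0.12 ]
 meter 120 50 [0.5321 0.308  0.122 ] [0.522 0.299 0.12 ] [0.54  0.318 0.125]
dockbase 528 [0.5278 0.2953 0.0122] [0.487 0.266 0.008] [0.575 0.345 0.02 ]
plane n [-0.2614 -0.0413  0.9643] tilt 15.347170399601238 yaw 8.970357914999916 p [ 0.5507 -0.0299  0.0695]
side push 117 [ 
[... 368 characters left out ...]
304 0.2907 0.0653] [0.519 0.287 0.061] [0.542 0.309 0.069]
 meter 70 33 [0.5297 0.2909 0.0749] [0.518 0.286 0.07 ] [0.542 0.302 0.08 ]
 meter 80 31 [0.5297 0.2904 0.0851] [0.518 0.284 0.08 ] [0.542 0.301 0.09 ]
 meter 90 32 [0.5298 0.2906 0.095 ] [0.518 0.286 0.09 ] [0.543 0.297 0.1  ]
 meter 100 34 [0.5299 0.2906 0.1052] [0.518 0.285 0.1  ] [0.543 0.298 0.11 ]
 meter 110 47 [0.5313 0.298  0.1144] [0.518 0.285 0.11 ] [0.545 0.326 0.12 ]
 meter 120 25 [0.5311 0.3032 0.1217] [0.522 0.291 0.12 ] [0.541 0.313 0.123]
dockbase 212 [0.5467 0.283  0.0124] [0.509 0.26  0.008] [0.577 0.334 0.02 ]
plane n [-0.2571 -0.0382  0.9656] tilt 15.06765000801834 yaw 8.456817481748118 p [ 0.5497 -0.0332  0.0697]
```

```bash
cat > m2.py <<'E'
from h import *
S=np.load("side0.npz");T=np.load("top0.npz")
for n,D in (('top',T),('side',S)):
    W=cloud(n,D['d']); P=W[(np.hypot(W[...,0]-.531,W[...,1]-.306)<.035)&(W[...,2]>.108)&(W[...,2]<.13)]
    print(n,'meter',cv2.minAreaRect(np.float32(P[:,:2]*1000)))
    P=W[(np.hypot(W[...,0]-.531,W[...,1]-.306)<.075)&(W[...,2]>.007)&(W[...,2]<.016)]
    print('dock',cv2.minAreaRect(np.float32(P[:,:2]*1000)))
    # ring pixels
    c=(319.6,180.8) if n=='top' else (325.4,232.5)
    g=cv2.cvtColor(D['p'],cv2.COLOR_RGB2GRAY).astype(float)
    bg=cv2.medianBlur(np.uint8(g),15).astype(float)
    yy,xx=np.mgrid[:420,:560]
    m=(bg-g>18)&(np.hypot(xx-c[0],(yy-c[1]))<17)&(np.hypot(xx-c[0],yy-c[1])>5)
    uv=np.c_[xx[m],yy[m]].astype(np.float32); e=cv2.fitEllipse(uv); print('ring',len(uv),e, W[int(round(e[0][1]))-3:int(round(e[0][1]))+4,int(round(e[0][0]))-3:int(round(e[0][0]))+4].reshape(-1,3).mean(0).round(4))
E
python3 m2.py
python3 - <<'E'
from scipy.spatial.transform import Rotation as R
from station import robot
o=robot.get_obs(); q=o['orientation']; print(R.from_quat(q,scalar_first=True).as_matrix().round(4),o['clock'])
E
```

```text
top meter ((531.2986450195312, 308.555908203125), (36.2010383605957, 27.03484535217285), 82.21450805664062)
dock ((530.9375610351562, 297.17926025390625), (108.83382415771484, 87.64820098876953), 89.05619812011719)
ring 99 ((319.17120361328125, 180.86373901367188), (20.45167350769043, 21.738439559936523), 5.021480083465576) [ 0.5891 -0.0477  0.0794]
side meter ((532.5542602539062, 304.254150390625), (41.01618957519531, 24.65095329284668), 80.64183044433594)
dock ((543.3858032226562, 303.763671875), (87.72962951660156, 67.89981079101562), 88.82537841796875)
ring 99 ((324.82415771484375, 232.7333984375), (17.201356887817383, 24.602054595947266), 70.63282012939453) [ 0.5902 -0.0517  0.0801]
[[-1.100e-03  4.276e-01  9.040e-01]
 [-1.800e-03  9.040e-01 -4.276e-01]
 [-1.000e+00 -2.100e-03 -3.000e-04]] 0.1
```

arm_command(rows=[0, -3.84, 4.65, 0, 0, -3.84, 4.65, 0, 0, -3.84, 4.65, 0, 0, -3.84, 4.65, 0, 0, -3.84, 4.65, 0, 0, -3.84, 4.65, 0, 0, -3.84, 4.65, 0, 0, -3.84, 4.65, 0, 0, -3.84, 4.65, 0, 0, -3.84, 4.65, 0], hand=-1, newtons=40)

```text
clock: 1.35
ee_pos: [0.4866, -0.0843, 0.2253]
orientation: [0.689, 0.15, 0.692, -0.153]
force: [1.2, 1.4, 0.5]
gripper_width: 0.0001
```

```bash
cat > st.py <<'E'
import sys
from h import *
from scipy.spatial.transform import Rotation as Ro
o=robot.get_obs(); M=Ro.from_quat(o['orientation'],scalar_first=True).as_matrix()
print('t',round(o['clock'],2),'tcp',o['ee_pos'].round(4),'F',o['force'].round(2),'w',round(o['gripper_width'],4)); print('q',o['qpos'].round(3)); print(M.round(3))
if len(sys.argv)>3:
    t=np.array(list(map(float,sys.argv[1:4]))); d=t-o['ee_pos']; print('world d cm',(d*100).round(2),'tool d cm',(M.T@d*100).round(2))
E
python3 st.py .5325 -.181 .09
```

```text
t 1.35 tcp [ 0.4866 -0.0843  0.2253] F [1.19 1.42 0.53] w 0.0001
q [-0.304 -0.031  0.008  1.612 -0.005  0.127]
[[-0.004  0.418  0.908]
 [-0.003  0.908 -0.419]
 [-1.    -0.005 -0.002]]
world d cm [  4.59  -9.67 -13.53] tool d cm [13.54 -6.8   8.25]
```

arm_command(rows=[1.5, -3.3, 4.1, 0, 2, -2.6, 3.2, 0, 3, -0.7, 0.8, 0, 3, 0, 0, 0, 2, 0, 0, 0, 0, 0, 0, 0, 0, 0, 0, 0, 0, 0, 0, 0, 0, 0, 0, 0, 0, 0, 0, 0])

```text
clock: 2.6
ee_pos: [0.5339, -0.1875, 0.1057]
orientation: [0.689, 0.153, 0.692, -0.156]
force: [0.8, 0.6, -0.1]
gripper_width: 0.0
```

```bash
python3 st.py .5325 -.181 .074
python3 - <<'E'
from h import *
ims=[]
for n in ("side","top"):
    p,d=imaging.read_camera(n); np.savez(f"{n}1.npz",p=p,d=d)
    o=robot.get_obs(); print(n,proj(n,[o['ee_pos'],[.5325,-.181,.074]]).round(1))
    u,v=proj(n,o['ee_pos'])[0].astype(int); c=p[max(v-50,0):v+50,u-65:u+65]; ims.append(cv2.resize(c,(520,400),interpolation=cv2.INTER_CUBIC)); print(u-65,max(v-50,0))
x=np.hstack(ims); x=cv2.resize(x,(800,308)); cv2.imwrite("pics/p1.png",np.uint8(255*(x/255)**.5)[:,:,::-1])
E
```

```text
t 2.6 tcp [ 0.5339 -0.1875  0.1057] F [ 0.81  0.61 -0.12] w 0.0
q [-0.454  0.166 -0.023  1.385 -0.005 -0.014]
[[-0.005  0.426  0.905]
 [-0.003  0.905 -0.426]
 [-1.    -0.005 -0.003]]
world d cm [-0.14  0.65 -3.17] tool d cm [ 3.17  0.55 -0.39]
side [[315.8 271.2]
 [313.6 280.9]]
250 221
top [[376.8 200.2]
 [371.6 202.5]]
311 150
```

View pics/p1.png

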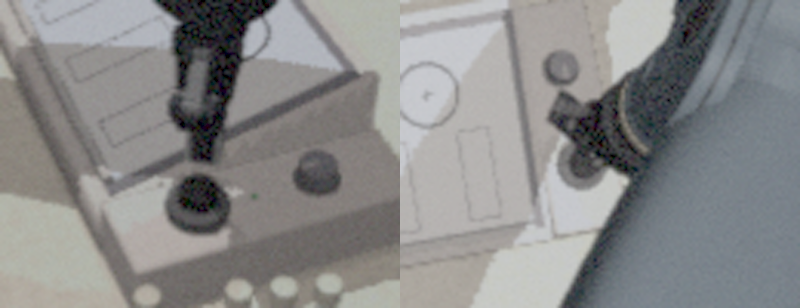

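arm_command(rows=[0.5, 0.5, -0.4, 0, 1.2, 0, 0, 0, 0.6, 0, 0, 0, 0.3, 0, 0, 0, 0.3, 0, 0, 0, 0.3, 0, 0, 0, 0.2, 0, 0, 0, 0.2, 0, 0, 0, 0.2, 0, 0, 0, 0.2, 0, 0, 0])

```text
clock: 3.95
ee_pos: [0.5316, -0.1805, 0.066]
orientation: [0.689, 0.153, 0.692, -0.156]
force: [-4.9, 2.6, 11.9]
gripper_width: 0.0001
```

```bash
python3 st.py .5325 -.181 .066
```

```text
t 3.95 tcp [ 0.5316 -0.1805  0.066 ] F [-4.88  2.57 11.92] w 0.0001
q [-0.444  0.174 -0.094  1.306 -0.005 -0.004]
[[-0.005  0.426  0.905]
 [-0.003  0.905 -0.426]
 [-1.    -0.005 -0.003]]
world d cm [ 0.09 -0.05 -0.  ] tool d cm [ 0.  -0.   0.1]
```

arm_command(rows=[-2, 0, 0, 0, -5, 0, 0, 0, -5, 1, -0.5, 0, -1, 5.4, -2.6, 0, 0, 5.4, -2.6, 0, 0, 5.4, -2.6, 0, 0, 5.4, -2.6, 0, 0, 5.4, -2.6, 0, 0, 5.4, -2.6, 0, 0, 5.4, -2.6, 0], hand=1)

```text
clock: 5.2
ee_pos: [0.536, 0.2573, 0.1934]
orientation: [0.692, 0.157, 0.687, -0.159]
force: [1.5, 0.2, 0.1]
gripper_width: 0.0855
```

```bash
python3 st.py .532 .3065 .18;  python3 - <<'E'
from h import *
p,d=imaging.read_camera("side"); W=cloud('side',d)
P=W[(np.hypot(W[...,0]-.5325,W[...,1]+.183)<.02)&(W[...,2]>.05)&(W[...,2]<.09)]; print('push z pct',np.percentile(P[:,2],[50,75,90,97]).round(4))
x=cv2.resize(p[110:320,170:400],None,fx=2.8,fy=2.8,interpolation=cv2.INTER_CUBIC); cv2.imwrite("pics/p2.png",np.uint8(255*(x/255)**.6)[:,:,::-1])
E
```

```text
t 5.2 tcp [0.536  0.2573 0.1934] F [1.45 0.18 0.14] w 0.0855
q [ 0.338  0.221  0.215  1.561 -0.006  0.79 ]
[[ 0.006  0.436  0.9  ]
 [-0.005  0.9   -0.436]
 [-1.    -0.002  0.007]]
world d cm [-0.4   4.92 -1.34] tool d cm [ 1.32  4.26 -2.52]
push z pct [0.0631 0.0729 0.0744 0.0751]
```

View pics/p2.png

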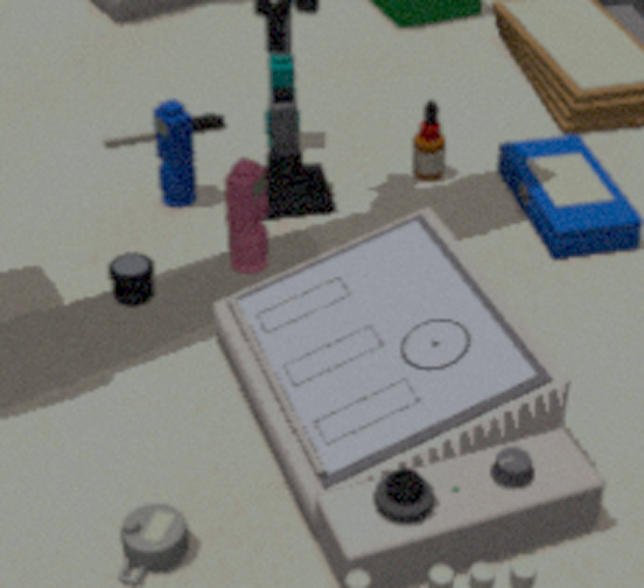

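arm_command(rows=[0, 4.0, -2.3, 0, 0, 0.3, -0.2, -0.15, 0, 0, 0, -0.15, 0, 0, 0, 0, 0, 0, 0, 0, 0, 0, 0, 0, 0, 0, 0, 0, 0, 0, 0, 0, 0, 0, 0, 0, 0, 0, 0, 0])

```text
clock: 6.5
ee_pos: [0.5313, 0.3185, 0.188]
orientation: [0.707, 0.049, 0.704, -0.048]
force: [-0.3, 0.9, -0.2]
gripper_width: 0.0857
```

```bash
python3 st.py .532 .3065 .075;  python3 - <<'E'
from h import *
ims=[];o=robot.get_obs()
for n in ("side","top"):
    p,d=imaging.read_camera(n);np.savez(f"{n}2.npz",p=p,d=d)
    u,v=proj(n,o['ee_pos'])[0].astype(int); print(n,u,v, proj(n,[.532,.3065,.12]).round(1))
    c=p[max(v-45,0):max(v-45,0)+100,u-65:u+65]; ims.append(cv2.resize(c,(400,308),interpolation=cv2.INTER_CUBIC)); print(u-65,max(v-45,0))
x=np.hstack(ims); cv2.imwrite("pics/p3.png",np.uint8(255*(x/255)**.5)[:,:,::-1])
E
```

```text
t 6.5 tcp [0.5313 0.3185 0.188 ] F [-0.29  0.85 -0.22] w 0.0857
q [ 0.432  0.287  0.283  1.562 -0.     0.57 ]
[[ 0.004  0.137  0.991]
 [ 0.002  0.991 -0.137]
 [-1.     0.002  0.004]]
world d cm [  0.07  -1.2  -11.3 ] tool d cm [11.3  -1.2   0.19]
side 268 117 [[270.1 142.5]]
203 72
top 163 199 [[176.  203.1]]
98 154
```

View pics/p3.png

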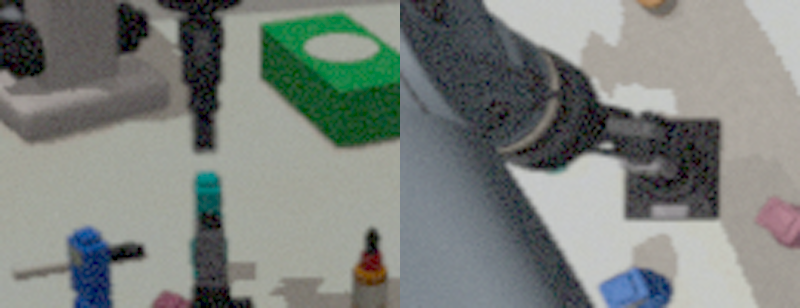

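arm_command(rows=[0, -1.2, 0.2, 0, 3, 0, 0, 0, 3, 0, 0, 0, 3, 0, 0, 0, 1.5, 0, 0, 0, 0.3, 0, 0, 0, 0, 0, 0, 0, 0, 0, 0, 0, 0, 0, 0, 0, 0, 0, 0, 0])

```text
clock: 7.85
ee_pos: [0.5364, 0.3038, 0.0837]
orientation: [0.71, 0.051, 0.7, -0.047]
force: [0.3, 0.0, 0.4]
gripper_width: 0.0853
```

```bash
python3 st.py .532 .3065 .073;  python3 - <<'E'
from h import *
ims=[];o=robot.get_obs()
for n in ("side","top"):
    p,d=imaging.read_camera(n);np.savez(f"{n}3.npz",p=p,d=d)
    u,v=proj(n,o['ee_pos'])[0].astype(int)
    c=p[max(v-60,0):max(v-60,0)+100,u-65:u+65]; ims.append(cv2.resize(c,(400,308),interpolation=cv2.INTER_CUBIC))
x=np.hstack(ims); cv2.imwrite("pics/p4.png",np.uint8(255*(x/255)**.5)[:,:,::-1])
E
```

```text
t 7.85 tcp [0.5364 0.3038 0.0837] F [0.33 0.03 0.37] w 0.0853
q [ 0.408  0.285  0.072  1.343 -0.002  0.547]
[[ 0.015  0.139  0.99 ]
 [ 0.004  0.99  -0.139]
 [-1.     0.006  0.014]]
world d cm [-0.44  0.27 -1.07] tool d cm [ 1.06  0.2  -0.49]
```

View pics/p4.png

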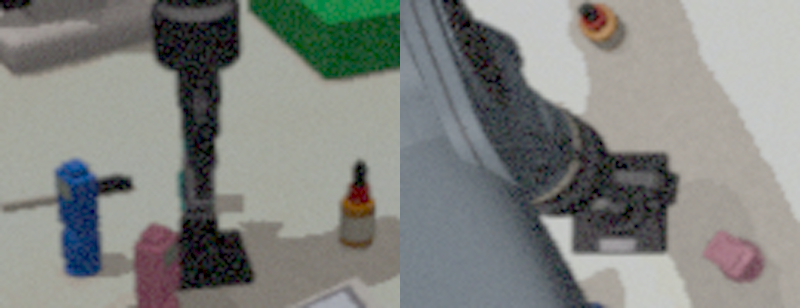

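arm_command(rows=[0.5, 0.2, -0.4, 0, 0.5, 0, -0.1, 0, 0, 0, 0, 0, 0, 0, 0, 0, 0, 0, 0, 0, 0, 0, 0, 0, 0, 0, 0, 0, 0, 0, 0, 0, 0, 0, 0, 0, 0, 0, 0, 0])

```text
clock: 9.2
ee_pos: [0.5312, 0.3066, 0.0725]
orientation: [0.71, 0.051, 0.701, -0.048]
force: [-0.4, -0.2, 0.7]
gripper_width: 0.0855
```

arm_command(rows=[0, 0, 0, 0, 0, 0, 0, 0, 0, 0, 0, 0, 0, 0, 0, 0, 0, 0, 0, 0, 0, 0, 0, 0, 0, 0, 0, 0, 0, 0, 0, 0, 0, 0, 0, 0, 0, 0, 0, 0], hand=-1, newtons=45)

```text
clock: 10.45
ee_pos: [0.5312, 0.3067, 0.0727]
orientation: [0.71, 0.051, 0.701, -0.047]
force: [-0.4, 0.7, 0.5]
gripper_width: 0.0359
```

```bash
python3 st.py .532 .3065 .073
```

```text
t 10.45 tcp [0.5312 0.3067 0.0727] F [-0.45  0.72  0.45] w 0.0359
q [ 0.415  0.283  0.047  1.321 -0.002  0.555]
[[ 0.014  0.139  0.99 ]
 [ 0.004  0.99  -0.139]
 [-1.     0.006  0.013]]
world d cm [ 0.08 -0.02  0.03] tool d cm [-0.03 -0.01  0.09]
```

arm_command(rows=[-1.5, 0, 0, 0, -3, 0, 0, 0, -4, 0, 0, 0, -5, 0, 0, 0, -2.5, -1, 1, 0, 0, -3.4, 3.9, 0, 0, -3.4, 3.9, 0, 0, -3.4, 3.9, 0, 0, -3.4, 3.9, 0, 0, -2, 2.5, 0])

```text
clock: 11.7
ee_pos: [0.6989, 0.113, 0.2495]
orientation: [0.714, 0.049, 0.697, -0.044]
force: [0.5, 0.1, -0.7]
gripper_width: 0.0356
```

```bash
python3 st.py .74 .12 .22
```

```text
t 11.7 tcp [0.6989 0.113  0.2495] F [ 0.53  0.1  -0.7 ] w 0.0356
q [0.064 0.559 0.764 1.753 0.005 0.196]
[[ 0.023  0.132  0.991]
 [ 0.006  0.991 -0.132]
 [-1.     0.009  0.022]]
world d cm [ 4.11  0.7  -2.95] tool d cm [3.04 1.21 3.92]
```

arm_command(rows=[0, 0.9, 3, 0, 0, 0.9, 3, 0, 0, 0.9, 3, 0, 0, 0.9, 3, 0, 0, 0.9, 3, 0, 0, 0, 0, 0, 0, 0, 0, 0, 0, 0, 0, 0, 0, 0, 0, 0, 0, 0, 0, 0])

```text
clock: 12.95
ee_pos: [0.8082, 0.1256, 0.2316]
orientation: [0.734, 0.055, 0.675, -0.042]
force: [0.4, 0.4, -1.0]
gripper_width: 0.0358
```

```bash
python3 st.py .74 .12 .22
```

```text
t 12.95 tcp [0.8082 0.1256 0.2316] F [ 0.38  0.4  -1.04] w 0.0358
q [0.07  1.001 1.42  1.904 0.007 0.208]
[[ 0.085  0.136  0.987]
 [ 0.013  0.99  -0.138]
 [-0.996  0.025  0.082]]
world d cm [-6.82 -0.56 -1.16] tool d cm [ 0.57 -1.52 -6.75]
```

```bash
python3 -c "
from station import robot
print(robot.get_obs()['qpos'])"
```

```text
[0.06953124 1.00113204 1.41972568 1.90354126 0.00720866 0.20776376]
```

arm_command(rows=[0.3, 0.7, 2.5, 0, 0.3, 0.7, 2.5, 0, 0.4, 0.7, 2.5, 0, 0.4, 0.7, 2.5, 0, 0.4, 0.7, 2.5, 0, 0, 0, 0, 0, 0, 0, 0, 0, 0, 0, 0, 0, 0, 0, 0, 0, 0, 0, 0, 0])

```text
clock: 14.2
ee_pos: [0.8736, 0.133, 0.1932]
orientation: [0.767, 0.062, 0.638, -0.035]
force: [0.8, -0.4, -0.4]
gripper_width: 0.0364
```

```bash
cat >> st.py <<'E'
m=M@np.array([-1,.006,.013]); print('meter up',m.round(4),'tilt',np.degrees(np.arccos(m[2]/np.linalg.norm(m))).round(2),'az',np.degrees(np.arctan2(-m[1],-m[0])).round(1)); print(o['qpos'].round(5)[2])
E
python3 st.py .74 .12 .22
```

```text
t 14.2 tcp [0.8736 0.133  0.1932] F [ 0.81 -0.43 -0.44] w 0.0364
q [0.071 1.057 1.42  1.747 0.012 0.21 ]
[[ 0.184  0.133  0.974]
 [ 0.026  0.99  -0.14 ]
 [-0.983  0.051  0.179]]
world d cm [-13.36  -1.3    2.68] tool d cm [ -5.12  -2.93 -12.35]
meter up [-0.1704 -0.0214  0.9853] tilt 9.89 az 7.2
1.41972
```

arm_command(rows=[0, 2.5, 0, 0, 0, 2.5, 0, 0, 0.5, 2, 2, 0, 0.5, 1, 2.5, 0, 0.5, 1, 2.5, 0, 0.3, 0.4, 1.5, 0, 0, 0, 0, 0, 0, 0, 0, 0, 0, 0, 0, 0, 0, 0, 0, 0])

```text
clock: 15.45
ee_pos: [0.9122, 0.2052, 0.1679]
orientation: [0.793, 0.07, 0.605, -0.027]
force: [0.1, -0.3, -0.7]
gripper_width: 0.036
```

```bash
python3 st.py .74 .12 .22
```

```text
t 15.45 tcp [0.9122 0.2052 0.1679] F [ 0.12 -0.27 -0.7 ] w 0.036
q [0.149 1.099 1.42  1.619 0.002 0.287]
[[ 0.266  0.127  0.956]
 [ 0.042  0.989 -0.143]
 [-0.963  0.078  0.258]]
world d cm [-17.22  -8.52   5.21] tool d cm [ -9.96 -10.2  -13.9 ]
meter up [-0.2527 -0.038   0.9669] tilt 14.81 az 8.6
1.41964
```

```bash
cat > tg.py <<'E'
import sys
from h import *
from scipy.spatial.transform import Rotation as Ro
o=robot.get_obs(); M=Ro.from_quat(o['orientation'],scalar_first=True).as_matrix()
ring=np.array([.5897,-.050,.080]); n=np.array([-.2556,-.0409,.9659])
nt=np.array([.0607,-.0004,-.0008])
h=float(sys.argv[1]); nose=o['ee_pos']+M@nt; t=ring+h*n-M@nt; d=t-o['ee_pos']
print('nose',nose.round(4),'height over screen',((nose-ring)@n).round(4),'tcp target',t.round(4),'tool d cm',(M.T@d*100).round(2),'up',M.T@[0,0,1])
E
python3 tg.py .04
```

```text
nose [0.9275 0.2074 0.1092] height over screen -0.0687 tcp target [ 0.5642 -0.0539  0.1773] tool d cm [-11.26 -29.96 -29.32] up [-0.96307697  0.07821699  0.25761378]
```

arm_command(rows=[-3.5, 0, 0, 0, -3.5, -1, -1, 0, -1.2, -3.7, -3.6, 0, -0.7, -3.7, -3.6, 0, -0.5, -3.7, -3.6, 0, -0.4, -3.7, -3.6, 0, -0.4, -3.7, -3.6, 0, -0.4, -3.7, -3.6, 0, -0.3, -3.7, -3.6, 0, 0, -2, -2, 0])

```text
clock: 16.7
ee_pos: [0.5888, -0.0384, 0.1808]
orientation: [0.799, 0.069, 0.597, -0.026]
force: [-0.2, -0.2, -0.1]
gripper_width: 0.0357
```

```bash
python3 st.py; python3 tg.py .03
```

```text
t 16.7 tcp [ 0.5888 -0.0384  0.1808] F [-0.25 -0.21 -0.09] w 0.0357
q [-0.236 -0.098 -0.179  1.216  0.106 -0.086]
[[ 0.285  0.124  0.95 ]
 [ 0.041  0.989 -0.141]
 [-0.958  0.079  0.277]]
meter up [-0.2724 -0.0364  0.9616] tilt 15.95 az 7.6
-0.17936
nose [ 0.6053 -0.0362  0.1224] height over screen 0.0364 tcp target [ 0.5655 -0.0534  0.1674] tool d cm [ 0.56 -1.88 -2.37] up [-0.95752365  0.07874983  0.27739309]
```

arm_command(rows=[0, -0.9, -1.2, 0, 0.3, -0.6, -0.9, 0, 0.2, -0.3, -0.2, 0, 0, 0, 0, 0, 0, 0, 0, 0, 0, 0, 0, 0, 0, 0, 0, 0, 0, 0, 0, 0, 0, 0, 0, 0, 0, 0, 0, 0])

```text
clock: 17.95
ee_pos: [0.5658, -0.0536, 0.1701]
orientation: [0.8, 0.068, 0.595, -0.026]
force: [0.3, 0.2, -1.1]
gripper_width: 0.0356
```

```bash
python3 st.py; python3 tg.py .02
python3 - <<'E'
from h import *
o=robot.get_obs()
for n in ("side","top"):
    p,d=imaging.read_camera(n);np.savez(f"{n}5.npz",p=p,d=d)
    u,v=(315,215) if n=='side' else (319,185)
    c=p[v-75:v+75,u-100:u+100]; x=cv2.resize(c,(800,600),interpolation=cv2.INTER_CUBIC)
    cv2.imwrite(f"pics/q5{n}.png",np.uint8(255*(x/255)**.5)[:,:,::-1])
E
```

```text
t 17.95 tcp [ 0.5658 -0.0536  0.1701] F [ 0.32  0.17 -1.12] w 0.0356
q [-0.278 -0.156 -0.254  1.2    0.118 -0.127]
[[ 0.29   0.124  0.949]
 [ 0.039  0.989 -0.141]
 [-0.956  0.078  0.282]]
meter up [-0.277  -0.0352  0.9603] tilt 16.21 az 7.2
-0.25367
nose [ 0.5826 -0.0515  0.1118] height over screen 0.0326 tcp target [ 0.5678 -0.0529  0.1576] tool d cm [ 1.25 -0.   -0.18] up [-0.95619338  0.07817133  0.28210542]
```

View pics/q5side.png

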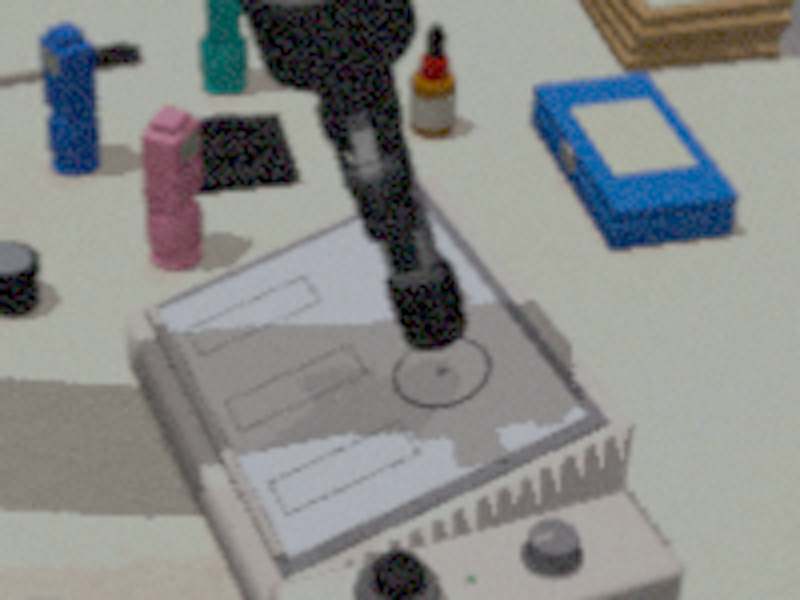

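View pics/q5top.png

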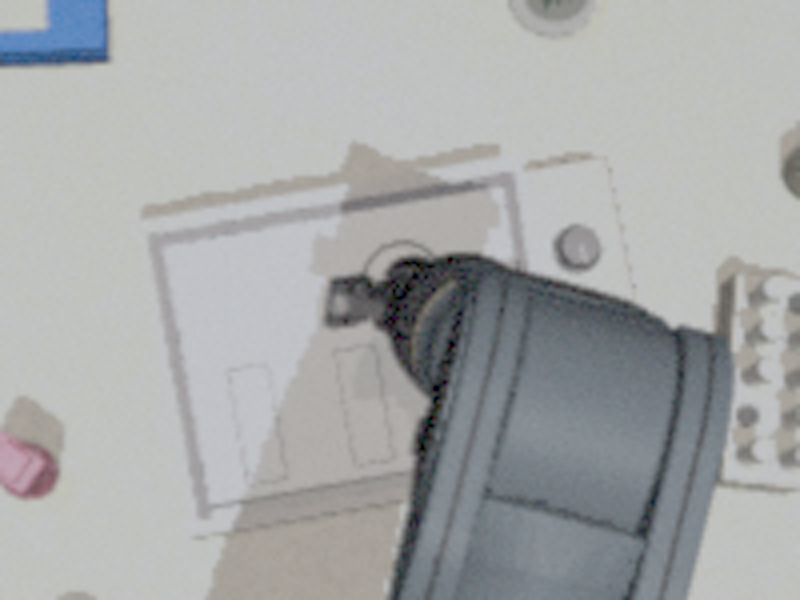

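```bash
cat > ov.py <<'E'
import sys
from h import *
from scipy.spatial.transform import Rotation as Ro
n=sys.argv[1]; f=sys.argv[2]; out=sys.argv[3]
o=robot.get_obs(); M=Ro.from_quat(o['orientation'],scalar_first=True).as_matrix(); p=np.load(f)['p']
mu=M@np.array([-1,.006,.013]); mu/=np.linalg.norm(mu); nose=o['ee_pos']+M@np.array([.0607,-.0004,-.0008])
ring=np.array([.5897,-.050,.080]); nn=np.array([-.2556,-.0409,.9659])
def circ(c,ax,r):
    u=np.cross(ax,[0,1,0]);u/=np.linalg.norm(u);v=np.cross(ax,u);a=np.linspace(0,2*np.pi,60)
    return c+r*(np.cos(a)[:,None]*u+np.sin(a)[:,None]*v)
u0,v0=(215,140) if n=='side' else (219,110)
x=cv2.resize(p[v0:v0+150,u0:u0+200],(800,600),interpolation=cv2.INTER_CUBIC); x=np.uint8(255*(x/255)**.45)[:,:,::-1].copy()
for P,c in ((circ(nose,mu,.018),(0,0,255)),(circ(nose+.046*mu,mu,.019),(0,255,255)),(circ(ring,nn,.026),(0,255,0)),(np.array([nose,nose+.11*mu]),(255,0,255))):
    q=(proj(n,P)-[u0,v0]+.5)*4; cv2.polylines(x,[np.int32(q.round())],False,c,1)
cv2.imwrite(out,x)
E
python3 ov.py side side5.npz pics/ov5.png
```

```text
(no output)
```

View pics/ov5.png

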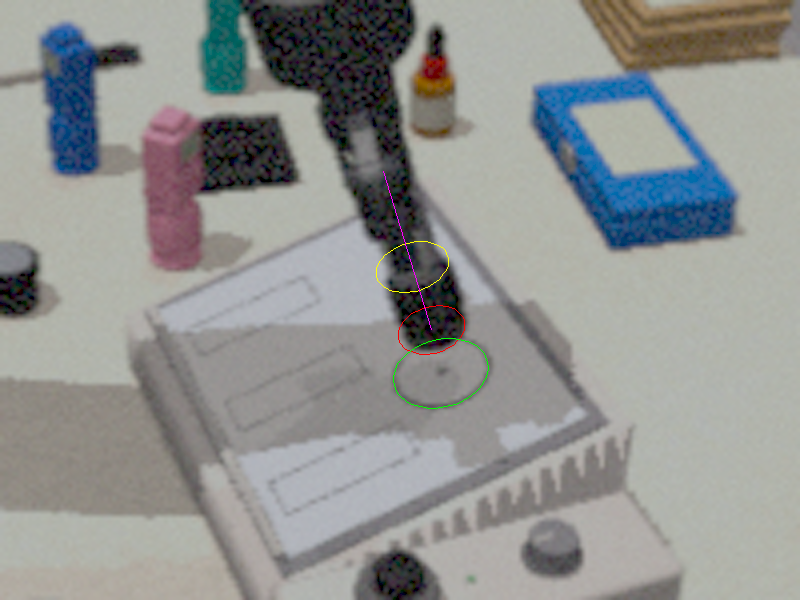

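arm_command(rows=[0.6, 0, -0.1, 0, 0.6, 0, -0.1, 0, 0.6, 0, 0, 0, 0.4, 0, 0, 0, 0.3, 0, 0, 0, 0, 0, 0, 0, 0, 0, 0, 0, 0, 0, 0, 0, 0, 0, 0, 0, 0, 0, 0, 0])

```text
clock: 19.3
ee_pos: [0.5715, -0.0523, 0.1438]
orientation: [0.8, 0.068, 0.595, -0.026]
force: [-0.4, -1.2, -0.3]
gripper_width: 0.0356
```

```bash
python3 st.py; python3 tg.py -.004;python3 - <<'E'
from h import *
p,d=imaging.read_camera("side");np.savez("side6.npz",p=p,d=d)
E
python3 ov.py side side6.npz pics/ov6.png
```

```text
t 19.3 tcp [ 0.5715 -0.0523  0.1438] F [-0.41 -1.23 -0.29] w 0.0356
q [-0.273 -0.136 -0.288  1.145  0.116 -0.121]
[[ 0.29   0.124  0.949]
 [ 0.039  0.989 -0.141]
 [-0.956  0.078  0.282]]
meter up [-0.2769 -0.0352  0.9604] tilt 16.21 az 7.2
-0.28836
nose [ 0.5883 -0.0502  0.0855] height over screen 0.0057 tcp target [ 0.5739 -0.0519  0.1344] tool d cm [ 0.97 -0.   -0.04] up [-0.9562294   0.07817336  0.28198274]
```

View pics/ov6.png

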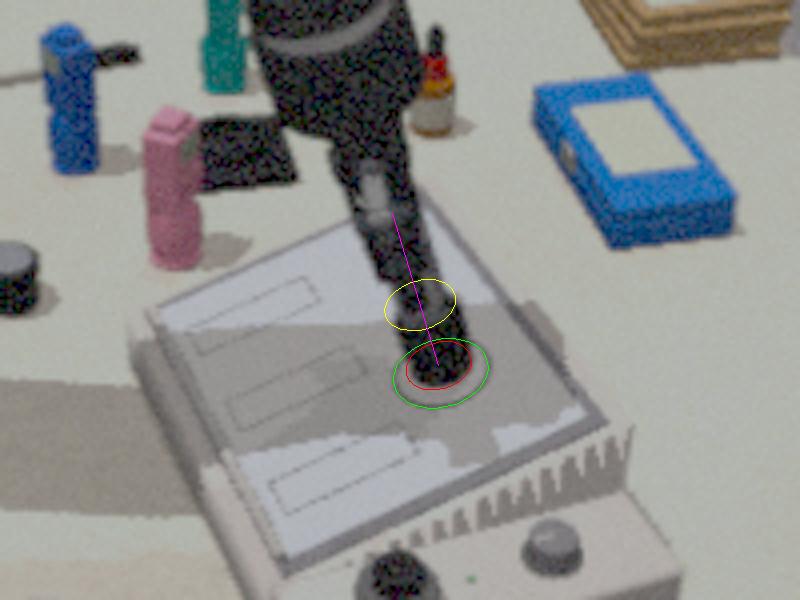

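```bash
cat > fa.py <<'E'
from h import *
import sys
F=[];T=[];X=[]
for i in range(int(sys.argv[1])):
    imaging.read_camera("side"); o=robot.get_obs(); F.append(o['force']); T.append(o['ft_torque']); X.append(o['ee_pos'])
F=np.array(F); n=np.array([-.2556,-.0409,.9659]); print('F',F.mean(0).round(2),'sd',F.std(0).round(2),'Fn',(F@n).mean().round(2),'T',np.mean(T,0).round(3),'x',np.mean(X,0).round(4),'sd',np.std(X,0).round(4),o['clock'], o['joint_torque'].round(2))
E
python3 fa.py 8
```

```text
F [ 0.27  0.11 -1.17] sd [0.68 0.48 0.49] Fn -1.21 T [-0.056  0.363 -0.014] x [ 0.5714 -0.0523  0.1436] sd [0.     0.     0.0001] 19.75 [  0.   -29.5   34.75  -2.28   0.42  -0.  ]
```

arm_command(rows=[0.2, 0, 0, 0, 0.2, 0, 0, 0, 0.1, 0, 0, 0, 0.1, 0, 0, 0, 0.1, 0, 0, 0, 0, 0, 0, 0, 0, 0, 0, 0, 0, 0, 0, 0, 0, 0, 0, 0, 0, 0, 0, 0])

```text
clock: 21.0
ee_pos: [0.5733, -0.0521, 0.1372]
orientation: [0.8, 0.068, 0.595, -0.027]
force: [-0.9, 0.7, 1.0]
gripper_width: 0.0356
```

```bash
python3 fa.py 8; python3 tg.py -.004;python3 st.py|tail -2
```

```text
F [-0.91  0.22  0.81] sd [0.34 0.57 0.47] Fn 1.0 T [-0.035  0.563  0.001] x [ 0.5733 -0.052   0.1371] sd [0. 0. 0.] 21.4 [ 3.000e-02 -2.896e+01  3.430e+01 -2.620e+00  4.400e-01 -1.000e-02]
nose [ 0.5901 -0.05    0.0788] height over screen -0.0012 tcp target [ 0.574  -0.0519  0.1344] tool d cm [ 0.28 -0.   -0.02] up [-0.95634951  0.07800763  0.28162106]
meter up [-0.2765 -0.035   0.9605] tilt 16.18 az 7.2
-0.2951
```

arm_command(rows=[0.08, 0, 0, 0, 0.08, 0, 0, 0, 0.08, 0, 0, 0, 0, 0, 0, 0, 0, 0, 0, 0, 0, 0, 0, 0, 0, 0, 0, 0, 0, 0, 0, 0, 0, 0, 0, 0, 0, 0, 0, 0])

```text
clock: 22.65
ee_pos: [0.574, -0.052, 0.135]
orientation: [0.8, 0.068, 0.595, -0.027]
force: [-1.8, 0.7, 1.3]
gripper_width: 0.0357
```

```bash
python3 fa.py 10; python3 tg.py -.004;python3 st.py|tail -2
```

```text
F [-1.65  0.26  1.25] sd [0.55 0.52 0.55] Fn 1.62 T [-0.029  0.666  0.003] x [ 0.574  -0.0519  0.135 ] sd [0. 0. 0.] 23.15 [ 3.000e-02 -2.868e+01  3.412e+01 -2.780e+00  4.500e-01 -1.000e-02]
nose [ 0.5908 -0.0498  0.0768] height over screen -0.0034 tcp target [ 0.5739 -0.0519  0.1344] tool d cm [ 0.06 -0.   -0.02] up [-0.9563377   0.07794439  0.28167866]
meter up [-0.2766 -0.035   0.9605] tilt 16.18 az 7.2
-0.29716
```

arm_command(rows=[0.03, 0, 0, 0, 0, 0, 0, 0, 0, 0, 0, 0, 0, 0, 0, 0, 0, 0, 0, 0, 0, 0, 0, 0, 0, 0, 0, 0, 0, 0, 0, 0, 0, 0, 0, 0, 0, 0, 0, 0])

```text
clock: 24.4
ee_pos: [0.5741, -0.0519, 0.1348]
orientation: [0.8, 0.068, 0.595, -0.027]
force: [-1.4, 0.9, 1.4]
gripper_width: 0.0356
```

```bash
python3 fa.py 8; python3 tg.py -.004;python3 - <<'E'
from h import *
for n in("side","top"):
    p,d=imaging.read_camera(n);np.savez(n+"7.npz",p=p,d=d)
    cv2.imwrite(f"pics/f7{n}.png",np.uint8(255*(p/255)**.5)[:,:,::-1])
E
python3 ov.py side side7.npz pics/ov7.png
```

```text
F [-1.64  0.26  1.42] sd [0.5  0.27 0.19] Fn 1.78 T [-0.031  0.688  0.01 ] x [ 0.5741 -0.0519  0.1348] sd [0. 0. 0.] 24.8 [ 3.000e-02 -2.865e+01  3.409e+01 -2.810e+00  4.500e-01 -1.000e-02]
nose [ 0.5908 -0.0498  0.0764] height over screen -0.0037 tcp target [ 0.574  -0.0519  0.1344] tool d cm [ 0.03 -0.   -0.02] up [-0.95636125  0.07793114  0.28160236]
```

View pics/ov7.png

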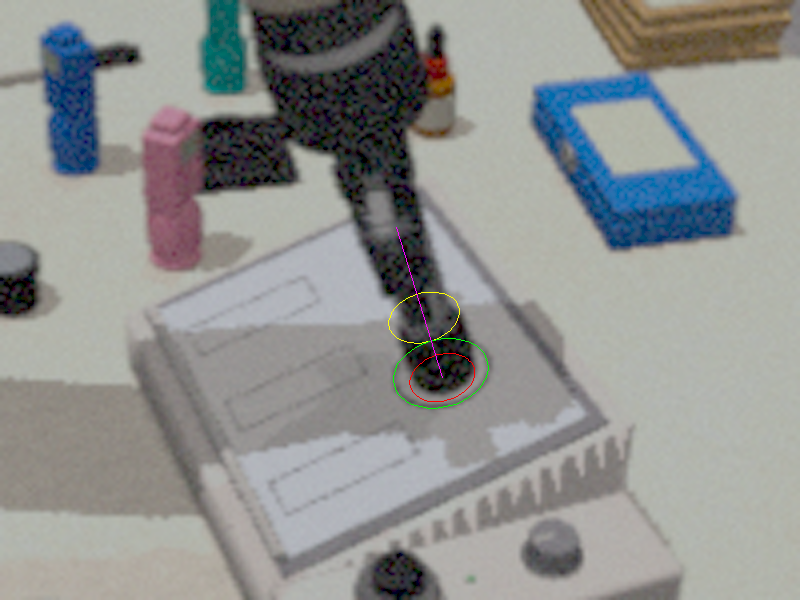

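View pics/f7side.png

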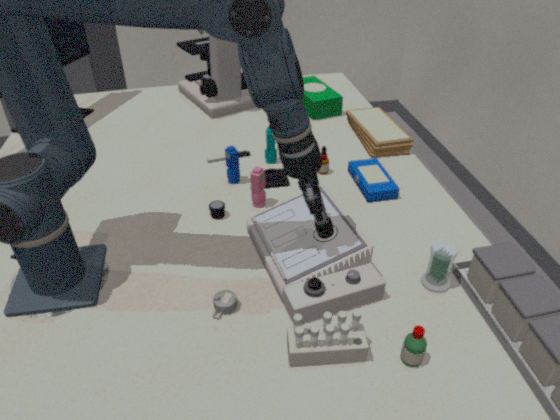

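Run:
```python
import cv2,numpy as np
p=np.load("side7.npz")['p'][200:265,280:370]; x=cv2.resize(p,(800,578),interpolation=cv2.INTER_CUBIC); cv2.imwrite("pics/z7.png",np.uint8(255*(x/255)**.4)[:,:,::-1])
```

```text
(no output)
```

View pics/z7.png

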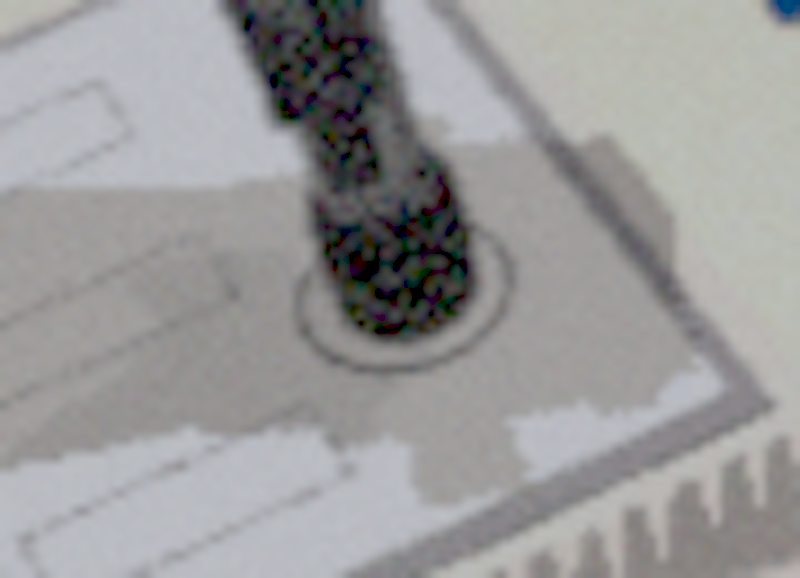

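arm_command(rows=[0.01, 0, 0, 0, 0, 0, 0, 0, 0, 0, 0, 0, 0, 0, 0, 0, 0, 0, 0, 0, 0, 0, 0, 0, 0, 0, 0, 0, 0, 0, 0, 0, 0, 0, 0, 0, 0, 0, 0, 0])

```text
clock: 26.15
ee_pos: [0.5741, -0.0519, 0.1347]
orientation: [0.8, 0.068, 0.595, -0.027]
force: [-2.1, -0.6, 0.7]
gripper_width: 0.0356
```

arm_command(rows=[0, 0, 0, 0, 0, 0, 0, 0, 0, 0, 0, 0, 0, 0, 0, 0, 0, 0, 0, 0, 0, 0, 0, 0, 0, 0, 0, 0, 0, 0, 0, 0, 0, 0, 0, 0, 0, 0, 0, 0])

```text
clock: 27.4
ee_pos: [0.5741, -0.0519, 0.1347]
orientation: [0.8, 0.068, 0.595, -0.027]
force: [-2.4, 0.9, 1.7]
gripper_width: 0.0355
```

arm_command(rows=[0, 0, 0, 0, 0, 0, 0, 0, 0, 0, 0, 0, 0, 0, 0, 0, 0, 0, 0, 0, 0, 0, 0, 0, 0, 0, 0, 0, 0, 0, 0, 0, 0, 0, 0, 0, 0, 0, 0, 0])

```text
clock: 28.65
ee_pos: [0.5741, -0.0519, 0.1347]
orientation: [0.8, 0.068, 0.595, -0.027]
force: [-2.8, -1.0, 1.2]
gripper_width: 0.0359
```

```bash
python3 fa.py 12; python3 tg.py -.004; python3 st.py|tail -2
python3 - <<'E'
from h import *
a=np.load("side0.npz")['p'];b=np.load("side7.npz")['p']
for u,v in((290,215),(300,262)):print(a[v-3:v+4,u-3:u+4].mean((0,1)),b[v-3:v+4,u-3:u+4].mean((0,1)))
u,v=332,285
for x in(a,b): s=x[v-4:v+5,u-4:u+5].astype(int); print('led',(s[...,1]-s[...,0]).max())
E
```

```text
F [-1.89  0.47  1.72] sd [0.53 0.37 0.56] Fn 2.13 T [-0.02   0.671  0.012] x [ 0.5741 -0.0519  0.1347] sd [0. 0. 0.] 29.25 [ 3.000e-02 -2.864e+01  3.408e+01 -2.810e+00  4.500e-01 -1.000e-02]
nose [ 0.5909 -0.0498  0.0764] height over screen -0.0038 tcp target [ 0.5739 -0.0519  0.1344] tool d cm [ 0.02 -0.   -0.02] up [-0.95632968  0.07794017  0.28170708]
meter up [-0.2766 -0.0349  0.9605] tilt 16.19 az 7.2
-0.2975
[ 97.48979592 101.34693878 109.81632653] [109.         112.7755102  121.71428571]
[ 98.40816327 102.04081633 110.59183673] [109.55102041 113.57142857 122.53061224]
led 30
led 30
```

```bash
python3 -c "
from station import robot
print(robot.close_job())"
```

```text
the job is handed in; nothing more can be done
None
```

The job is handed in at about 29 s of the 54 s: the light box was switched on first, and the meter was then held against its screen to the end.

- **Switch:** I pressed the push head with the shut fingers until the tip stood at z = 0.066 m (its stop) with 12 N upward. It sprang back: its top measured about 0.074 m again in the side picture. The screen looked about 12 % brighter afterwards, but I did not compare that with an unlit patch of bench. The small green lamp on the pod looked the same before and after.
- **Tilting the tool:** The moves cannot tilt the tool directly, so I tilted it, with the meter gripped, by driving past the arm's reach. Joint 3 then sat at 1.4197 rad, just inside its 1.42 limit.
- **Meter on the ring:** The side picture shows the nose wholly inside the ring and close to its centre.
- **Pressing:** The force above the baseline was about 3.0 to 3.3 N, and the position gave 3.8 mm of travel, so the shroud is about half way in. Nothing moved over the last 4 s of holding.
- **Squareness:** By the arm's readings the meter leans 16.2° at azimuth 7.2°, against 15° at about 9° for the screen. That leaves it about 1.3° off square, which I did not correct.
- **Camera disagreement:** The two cameras differed by about 4 mm in y. I used their mean and confirmed the fit with overlays on the side picture only, because the arm blocked the top view.
- **Other things:** I saw no bystander move, but I did not measure their positions at the end.

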